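# Line up the turned furniture feet on the sample board

### The arm

A 6-joint arm with a two-finger parallel gripper is mounted at the origin on the work surface. World frame = base frame: x ahead of the robot, y to its left, z up, the work surface at z = 0. Lengths are in mm, angles in rad, forces in N, time in s.
With the tool pointing down it reaches from about 350 to 850 mm from the base axis. Payload 8.1 kg.
Tool frame: the origin (TCP) lies midway between the tips of the shut fingers; the grasp point (between the pads) lies 19 mm behind it; z points along the fingers, y is the line along which they close (so a half turn about z gives the same grasp; the last joint's range is limited). The gripper opens to 85 mm and grips with 20 to 120 N. Pads are 22 mm wide; open, the fingers measure 114 mm over their backs; the gripper's body (76 mm by 85 mm) begins 54 mm behind the grasp point. The pads swing forward as they close: fully open they stand 13 mm farther back than shut.
Start: joints at [-1.369, 0.13, 1.488, -0, 1.523, -0.085], TCP at [169.751, -575.491, 231.292] pointing down, gripper open.
Joint ranges: [-2.96, 2.96], [-0.89, 2.26], [0.02, 2.5], [-1.34, 4.48], [0, 2.73], [-2.66, 2.66]. Speed limits (rad/s): [2.39, 2.39, 2.79, 3.14, 3.14, 3.14].

### API

Orientations are given as a unit quaternion [x, y, z, w].
In Python, from bench import monitor, eyes, manip, search_frame, outline_of gives the robot as it stands. The module is installed in compiled form; this text tells all that it offers.
- The arm moves only by the tool servo_tool, never from a script. Its argument "targets" is one flat list of numbers, 7 for each row, row after row: the shift along the world's x, y, z in cm, then the turn, a rotation vector about the world's x, y, z in degrees, then the finger opening in cm, from 0 to 8.54. A call has 1 to 5 rows; each row shifts and turns the commanded pose from where the row before left it; what a row does not reach is not made up. A row lasts 1/10 s, in which the tool goes at most 50 mm and 8.59 degrees, less where a joint would pass 70% of its speed; a pose out of reach is approached as far as the arm can. A call is refused whole if a number of a shift passes 5 or a number of a turn 8.59, either way. A call with a gripper value outside its range is refused whole. The fingers move at their own pace and stop on an object; the grip force is fixed at half the most. Time passes only in rows, so rows that do not move let the fingers close. It gives the time, the measured TCP pose, the force, the opening and the grip force at its end, in the units of the state.
- monitor.sense(): the state, without advancing time (a new reading comes with each control period).
- eyes.read_camera(name): name is "scene" or "top"; returns the picture (480x640x3 uint8, red, green, blue); there is no depth.
- eyes.camera_params(name): a dict with "fx", "fy", "cx", "cy" (pixels), "eye" and "attitude" of the camera in the world. Camera axes: x right, y down, z forward; pixel columns grow to the right and rows downward; lengths in mm; the calibration is good to about 2 mm. A picture is of the moment at which its call begins. camera_params takes no time and is no camera call.
- manip.finish_job(): hands the job in; it is judged then, once.
Trained networks look in the newest picture that a camera, given by its name, has taken for a name from the list of things; names that differ only in an ending like _2 or _b are one class to them, and where a whole thing is asked for, a point or a joint stands for the part that bears it (a point fixed in the world has none). Each returns a list of dicts, best first, with "p" (0 to 1); they miss things now and then, are a little off and sometimes report something else, mostly with a low value. They report only what shows in the picture. A call takes as long as a camera call. They do not tell look-alikes from the thing itself.
- search_frame(camera, name): "point" ([column, row] in pixels, amid what is visible of it).
- outline_of(camera, name): "region" (480x640 bool, what is visible of it) and "point" ([column, row] in pixels, amid what is visible of it).
The state is a dict: "time_s": time; "joints": joint angles; "dq": joint speeds; "joint_efforts": joint torques, N m; "tool_pos": TCP position; "orientation": TCP orientation; "force": force on the tool from outside, world axes, zero at the start; "moment": the same for the moment, N m; "grip_width": finger opening in mm; "finger_force": force on a finger pad.
Only numpy, scipy, OpenCV 4.12 (cv2) and the standard library are available. Lean on these libraries where they do the work, as an engineer would, in place of code of your own. Each camera call takes 0.05 s, during which the arm holds its last target. There are 200 camera calls.

### The job

Line up the four turned wooden furniture feet by height on the sample board, each upright and centred on its own cork pad: the tallest on the pad next to the upright end post, then stepping down to the shortest at the other end. One foot is still held in the clamp jig: before taking it out, lift the clamp arm until it stays up by itself, and leave it open. Do not knock any foot over.

Things in the scene. Friction and masses are not known exactly. Their poses are not given: they have to be found in the camera images.
- foot_xs_mid (a point): turned beech furniture foot, the shortest of four: 48 mm tall, straight round barrel 26 mm across with flat top, on a flange 36 mm across (8 mm thick, cone up to 14 mm). Loose, upright, under 0.2 kg. Point on its axis, half-way up; z is its axis. Starts standing on the table in front of the board.
- foot_s_mid (a point): turned beech furniture foot, second shortest of four: 62 mm tall, straight round barrel 30 mm across with flat top, on a flange 42 mm across (8 mm thick, cone up to 14 mm). Loose, upright, under 0.2 kg. Point on its axis, half-way up; z is its axis. Starts on the 12 mm thick base of the grey jig, pressed down by the clamp arm 65 mm from its knob.
- foot_m_mid (a point): turned beech furniture foot, second tallest of four: 76 mm tall, straight round barrel 35 mm across with flat top, on a flange 48 mm across (8 mm thick, cone up to 14 mm). Loose, upright, under 0.2 kg. Point on its axis, half-way up; z is its axis. Starts standing on the table in front of the board.
- foot_l_mid (a point): turned beech furniture foot, the tallest of four: 90 mm tall, straight round barrel 39 mm across with flat top, on a flange 54 mm across (8 mm thick, cone up to 14 mm). Loose, upright, under 0.2 kg. Point on its axis, half-way up; z is its axis. Starts standing on the table in front of the board.
- pad_1: fixed round cork pad, 64 mm across, 4 mm thick, number 1 of 4 in a straight row at 80 mm pitch on the dark wooden sample board (460 x 80 mm, 14 mm thick); pad 1 is at the end on the robot's right, 4 on its left. Origin at the centre of its underside, so its top is 4 mm above it (18 mm above the table); y runs along the row from pad 1 to pad 4.
- pad_2: fixed round cork pad, 64 mm across, 4 mm thick, number 2 of 4 in a straight row at 80 mm pitch on the dark wooden sample board (460 x 80 mm, 14 mm thick); pad 1 is at the end on the robot's right, 4 on its left. Origin at the centre of its underside, so its top is 4 mm above it (18 mm above the table); y runs along the row from pad 1 to pad 4.
- pad_3: fixed round cork pad, 64 mm across, 4 mm thick, number 3 of 4 in a straight row at 80 mm pitch on the dark wooden sample board (460 x 80 mm, 14 mm thick); pad 1 is at the end on the robot's right, 4 on its left. Origin at the centre of its underside, so its top is 4 mm above it (18 mm above the table); y runs along the row from pad 1 to pad 4.
- pad_4: fixed round cork pad, 64 mm across, 4 mm thick, number 4 of 4 in a straight row at 80 mm pitch on the dark wooden sample board (460 x 80 mm, 14 mm thick); pad 1 is at the end on the robot's right, 4 on its left. Origin at the centre of its underside, so its top is 4 mm above it (18 mm above the table); y runs along the row from pad 1 to pad 4.
- end_post: fixed upright light wooden block, 22 mm along the row, 50 mm across it, 60 mm high, on the board 80 mm beyond either pad 1 or pad 4 (it changes); a low 12 mm cleat of the same wood stands at the other end. Origin at the centre of its underside, on the board's top.
- clamp_knob (a point): centre of the black ball knob (26 mm) on the end of the jig's steel clamp arm, 88 mm above the table when down. Axes turn with the arm: x along the arm to the hinge 165 mm away, y the hinge axis, z up. Swings up and over, 3 N at the knob. Sprung over centre: under 0.8 rad it snaps shut, past it it flies open and stays at 1.9 rad (knob 244 mm up, 53 mm past the hinge). A ball pinched along y can turn in the fingers.
There are look-alikes about, which are no part of the job. What is shaped like the part that bears clamp_knob but pink is not meant.

How it is judged (in metres and radians):
On the way:
1. the clamp arm is lifted open while the held foot is still in the jig (height (world z) of clamp_knob above 0.223 m and distance of foot_s_mid from where it was at the start of the episode below 0.03 m), for 0.2 s.
At the end, for the whole second after the job is handed in: Each foot is at rest, upright within 0.1 rad, its axis within 12 mm of its pad's centre and its height within 5 mm of standing on the pad; the tallest next to the end post, then down in order to the shortest; the clamp arm stays open (knob over 223 mm above the table) (((horizontal distance between end_post and pad_1 below 0.12 m and horizontal distance between foot_xs_mid and pad_4 below 0.012 m and horizontal distance between foot_s_mid and pad_3 below 0.012 m and horizontal distance between foot_m_mid and pad_2 below 0.012 m and horizontal distance between foot_l_mid and pad_1 below 0.012 m) or (horizontal distance between end_post and pad_4 below 0.12 m and horizontal distance between foot_xs_mid and pad_1 below 0.012 m and horizontal distance between foot_s_mid and pad_2 below 0.012 m and horizontal distance between foot_m_mid and pad_3 below 0.012 m and horizontal distance between foot_l_mid and pad_4 below 0.012 m)) and height (world z) of clamp_knob above 0.223 m and angle between each of foot_xs_mid, foot_s_mid, foot_m_mid, foot_l_mid's own z axis and vertical below 0.1 rad and height (world z) of foot_xs_mid between 0.037 and 0.047 m and linear speed of each of foot_xs, foot_s, foot_m, foot_l below 0.02 m/s and height (world z) of foot_s_mid between 0.044 and 0.054 m and height (world z) of foot_m_mid between 0.051 and 0.061 m and height (world z) of foot_l_mid between 0.058 and 0.068 m); the robot touches nothing.
It fails at once if a foot is knocked over or laid down (leans more than 0.8 rad) (angle between any of foot_xs_mid, foot_s_mid, foot_m_mid, foot_l_mid's own z axis and vertical above 0.8 rad).
It also fails if it takes over 128 s, if anything falls off the work surface, if the arm or the gripper's body presses on something with over 40 N, if the wrist force passes 120 N, or if a joint passes its speed limit or range.

## Working session

There is one attempt and no reset: what is moved stays moved. The work goes in short steps, Python scripts to look and compute and a tool call to move; the robot and the scene stay as the last step left them, time stands still between calls to the robot, and variables do not carry over. Pictures are saved under pics/ and viewed, at most 14 in all, crops included, and the job is handed in when it is done.

Besides the shell and the picture viewer there is one more tool, called as a command line: name --argument value ..., lists and objects as JSON in quotes. servo_tool: Moves the arm, as the interface text tells. Its arguments: {"type":"object","properties":{"targets":{"type":"array","items":{"type":"number"}}},"required":["targets"]}

```bash
mkdir -p pics
cat > h.py <<'E'
import numpy as np, cv2
from bench import monitor, eyes, manip, search_frame, outline_of
from scipy.spatial.transform import Rotation as R
def par(c):
    p=eyes.camera_params(c)
    return p
def att(p):
    a=np.array(p["attitude"],float)
    return R.from_quat(a).as_matrix() if a.size==4 else a.reshape(3,3)
def ray(c,px):
    p=par(c); d=att(p)@np.array([(px[0]-p["cx"])/p["fx"],(px[1]-p["cy"])/p["fy"],1])
    return np.array(p["eye"],float),d/np.linalg.norm(d)
def onz(c,px,z):
    e,d=ray(c,px); return e+d*(z-e[2])/d[2]
def tri(a,b):
    (e1,d1),(e2,d2)=ray("scene",a),ray("top",b)
    s=np.linalg.lstsq(np.c_[d1,-d2],e2-e1,rcond=None)[0]
    p,q=e1+s[0]*d1,e2+s[1]*d2
    return (p+q)/2,np.linalg.norm(p-q)
def proj(c,X):
    p=par(c); v=att(p).T@(np.array(X,float)-np.array(p["eye"])); return np.array([p["fx"]*v[0]/v[2]+p["cx"],p["fy"]*v[1]/v[2]+p["cy"]])
E
python3 - <<'E'
from h import *
for c in("scene","top"):
    im=eyes.read_camera(c); cv2.imwrite(f"pics/{c}0.png",im[:,:,::-1]); print(c,par(c))
    for n in["foot_xs_mid","foot_s_mid","foot_m_mid","foot_l_mid","pad_1","end_post","clamp_knob"]:
        print(n,[(np.round(r["point"]).tolist(),round(r["p"],2)) for r in search_frame(c,n)])
print(monitor.sense())
E
```

```text
scene {'fx': 458.6871951103409, 'fy': 458.6871951103409, 'cx': 310.7462340835014, 'cy': 242.87045242755747, 'eye': array([904.12790829, 149.77310997, 749.4233072 ]), 'attitude': array([ 0.57068866,  0.76061726, -0.24662715, -0.18695157])}
foot_xs_mid [([257.0, 254.0], 0.8)]
foot_s_mid [([449.0, 335.0], 0.87), ([360.0, 275.0], 0.69)]
foot_m_mid [([178.0, 235.0], 0.79)]
foot_l_mid [([360.0, 275.0], 0.87)]
pad_1 [([254.0, 335.0], 0.87), ([301.0, 343.0], 0.8), ([214.0, 322.0], 0.76), ([171.0, 314.0], 0.7)]
end_post [([125.0, 295.0], 0.72)]
clamp_knob [([457.0, 178.0], 0.72), ([458.0, 320.0], 0.62), ([126.0, 295.0], 0.27)]
top {'fx': 484.9901984738657, 'fy': 484.9901984738657, 'cx': 319.39972677014856, 'cy': 244.03059482672904, 'eye': array([ 304.63942845,  -11.5642814 , 1083.3586946 ]), 'attitude': array([-0.70054849,  0.71082305, -0.0310771 ,  0.05474145])}
foot_xs_mid [([368.0, 234.0], 0.68)]
foot_s_mid [([203.0, 210.0], 0.61)]
foot_m_mid [([442.0, 235.0], 0.9)]
foot_l_mid [([279.0, 238.0], 0.83)]
pad_1 [([379.0, 169.0], 0.95), ([414.0, 168.0], 0.77), ([342.0, 166.0], 0.63), ([308.0, 171.0], 0.63)]
end_post [([454.0, 160.0], 0.81)]
clamp_knob [([194.0, 200.0], 0.87), ([205.0, 354.0], 0.7)]
{'time_s': 0.8, 'joints': array([-1.36939325e+00,  1.30375796e-01,  1.48816969e+00,  2.87395636e-07,
        1.52302114e+00, -8.53973726e-02]), 'dq': array([ 1.33389395e-03, -1.18363688e-04,  6.23955711e-04, -1.28479102e-03,
       -6.18672192e-05,  3.45780466e-04]), 'joint_efforts': array([ 1.39201398e-03, -5.69251835e+01, -5.00839770e+01, -3.33866974e-04,
        8.23940918e-04, -1.05499942e-05]), 'tool_pos': array([ 169.75643949, -575.497822  ,  231.32335066]), 'orientation': array([9.89735796e-01, 1.42909250e-01, 8.97539310e-07, 1.29807082e-05]), 'force': array([ 0.25817049, -0.57530033, -0.43910776]), 'moment': array([0.06205937, 0.03795365, 0.0513829 ]), 'finger_force': 0.0, 'grip_width': 85.38155151554965}
```

View pics/scene0.png

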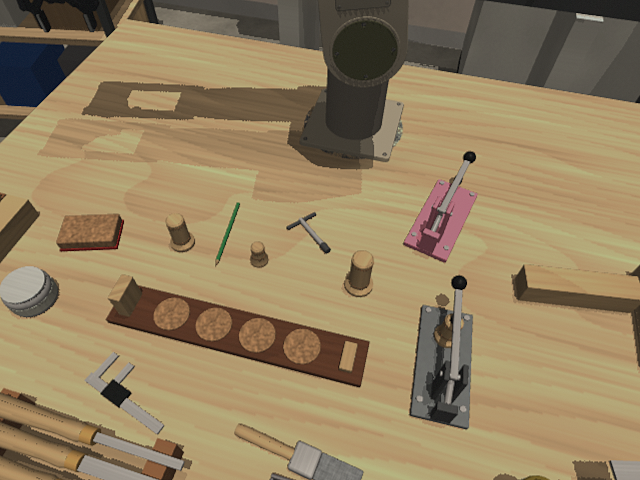

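View pics/top0.png

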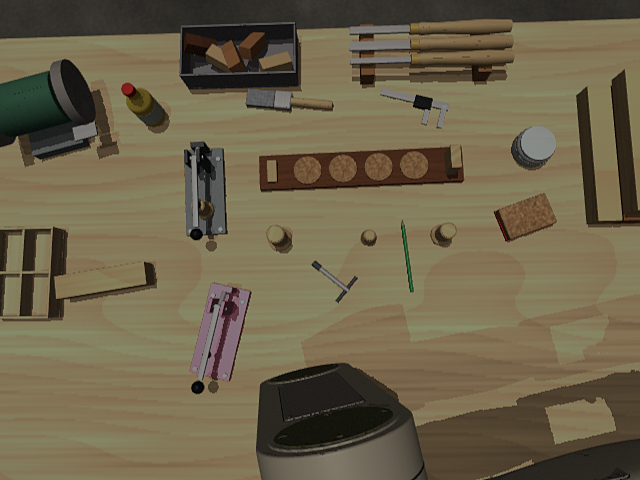

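The knob candidates are the grey jig's, at scene (459,283) and top (196,234), and the pink jig's, at scene (470,157) and top (197,387). The grey one is the one meant. The loose feet sit at scene (178,235) m, (257,254) xs and (360,275) l. The s foot is under the grey clamp. The end post is at scene (125,295), which is the robot's right, by pad 1. So l goes to pad 1, m to 2, s to 3 and xs to 4.

```bash
cat >> h.py <<'E'
from scipy.optimize import minimize, least_squares
DIM={"xs":(48,26,36),"s":(62,30,42),"m":(76,35,48),"l":(90,39,54)}
A=np.linspace(0,2*np.pi,40)
def ring(x,y,z,r): return np.c_[x+r*np.cos(A),y+r*np.sin(A),np.full(40,z)]
def sil(c,k,x,y,z0):
    h,b,f=DIM[k]; m=np.zeros((480*4,640*4),np.uint8)
    for lo,hi in(((0,f/2),(8,f/2)),((8,f/2),(14,b/2)),((14,b/2),(h,b/2))):
        P=np.array([proj(c,q) for q in np.r_[ring(x,y,z0+lo[0],lo[1]),ring(x,y,z0+hi[0],hi[1])]])
        cv2.fillConvexPoly(m,cv2.convexHull(np.round(P*4+1.5).astype(np.int32)),255)
    return cv2.resize(m,(640,480),interpolation=cv2.INTER_AREA)/255.
def near(c,name,px,fn=outline_of,tol=25):
    r=[q for q in fn(c,name) if np.hypot(*(np.array(q["point"])-px))<tol]
    return r[0] if r else None
def fitfoot(k,x,y,z0,cams=("scene","top"),zfree=True):
    reg={}
    for c in cams:
        r=near(c,f"foot_{k}_mid",proj(c,[x,y,z0+DIM[k][0]/2]))
        if r: reg[c]=cv2.GaussianBlur(r["region"].astype(float),(0,0),1.2)
    if not reg: return None
    def cost(v): return sum(((cv2.GaussianBlur(sil(c,k,v[0],v[1],v[2] if zfree else z0),(0,0),1.2)-g)**2).sum()/g.sum() for c,g in reg.items())
    s=minimize(cost,[x,y,z0] if zfree else [x,y],method="Nelder-Mead",options=dict(initial_simplex=np.vstack([[x,y,z0]]+[np.array([x,y,z0])+d for d in np.eye(3)*6]) if zfree else np.array([[x,y],[x+6,y],[x,y+6]]),xatol=.1,fatol=1e-4,maxiter=80))
    return np.round(s.x,1),round(s.fun,3),list(reg)
E
python3 - <<'E'
from h import *
for c in("scene","top"): im=eyes.read_camera(c)
for k,s,t in(("xs",(257,254),(368,237)),("m",(178,233),(444,234)),("l",(360,272),(279,238))):
    X,_=tri(s,t); print(k,np.round(X),fitfoot(k,X[0],X[1],0))
rs=sorted(outline_of("scene","pad_1"),key=lambda r:r["point"][0]); rt=sorted(outline_of("top","pad_1"),key=lambda r:-r["point"][0])
print(len(rs),len(rt))
cen=lambda r:np.argwhere(r["region"]).mean(0)[::-1]
for a,b in zip(rs,rt):
    X,e=tri(cen(a),cen(b)); print("pad",np.round(X,1),round(e,1),np.round(onz("scene",cen(a),18),1),np.round(onz("top",cen(b),18),1))
kn={}
for c,p in(("scene",(459,283)),("top",(196,234))):
    im=eyes.read_camera(c); g=im.max(2).astype(int); m=np.zeros((480,640),np.uint8); x,y=p; m[y-11:y+12,x-11:x+12]=(g[y-11:y+12,x-11:x+12]<60)
    n,l,st,ce=cv2.connectedComponentsWithStats(m); i=1+st[1:,4].argmax(); kn[c]=ce[i]; print(c,ce[i],st[i])
print("knob",tri(kn["scene"],kn["top"]))
im=eyes.read_camera("scene")[:,:,::-1]; a=cv2.resize(im[250:440,390:500],None,fx=3,fy=3,interpolation=cv2.INTER_CUBIC)
im=eyes.read_camera("top")[:,:,::-1]; b=cv2.resize(im[125:255,165:245],None,fx=4.38,fy=4.38,interpolation=cv2.INTER_CUBIC)
o=np.zeros((570,330+b.shape[1],3),np.uint8); o[:,:330]=a; o[:min(570,b.shape[0]),330:]=b[:570]; cv2.imwrite("pics/jig.png",o); print(o.shape)
E
```

```text
Traceback (most recent call last):
  File "h.py", line 42, in fitfoot
    s=minimize(cost,[x,y,z0] if zfree else [x,y],method="Nelder-Mead",options=dict(initial_simplex=np.vstack([[x,y,z0]]+[np.array([x,y,z0])+d for d in np.eye(3)*6]) if zfree else np.array([[x,y],[x+6,y],[x,y+6]]),xatol=.1,fatol=1e-4,maxiter=80))
  File "h.py", line 41, in cost
    def cost(v): return sum(((cv2.GaussianBlur(sil(c,k,v[0],v[1],v[2] if zfree else z0),(0,0),1.2)-g)**2).sum()/g.sum() for c,g in reg.items())
                        ~~~^^^^^^^^^^^^^^^^^^^^^^^^^^^^^^^^^^^^^^^^^^^^^^^^^^^^^^^^^^^^^^^^^^^^^^^^^^^^^^^^^^^^^^^^^^^^^^^^^^^^^^^^^^^^^^^^^^^^
  File "h.py", line 41, in <genexpr>
    def cost(v): return sum(((cv2.GaussianBlur(sil(c,k,v[0],v[1],v[2] if zfree else z0),(0,0),1.2)-g)**2).sum()/g.sum() for c,g in reg.items())
                                               ~~~^^^^^^^^^^^^^^^^^^^^^^^^^^^^^^^^^^^^^
  File "h.py", line 29, in sil
    P=np.array([proj(c,q) for q in np.r_[ring(x,y,z0+lo[0],lo[1]),ring(x,y,z0+hi[0],hi[1])]])
                ~~~~^^^^^
  File "h.py", line 21, in proj
    p=par(c); v=att(p).T@(np.array(X,float)-np.array(p["eye"])); return np.array([p["fx"]*v[0]/v[2]+p["cx"],p["fy"]*v[1]/v[2]+p["cy"]])
  File "h.py", line 5, in par
    p=eyes.camera_params(c)
ValueError: time passes only in moves, steps and waits
```

```bash
sed -i 's/^from bench/import functools\nfrom bench/; s/^def par/@functools.lru_cache\ndef par/' h.py
cat > m1.py <<'E'
from h import *
for c in("scene","top"): im=eyes.read_camera(c)
for k,s,t in(("xs",(257,254),(368,237)),("m",(178,233),(444,234)),("l",(360,272),(279,238))):
    X,_=tri(s,t); print(k,np.round(X),fitfoot(k,X[0],X[1],0))
rs=sorted(outline_of("scene","pad_1"),key=lambda r:r["point"][0]); rt=sorted(outline_of("top","pad_1"),key=lambda r:-r["point"][0])
print(len(rs),len(rt))
cen=lambda r:np.argwhere(r["region"]).mean(0)[::-1]
for a,b in zip(rs,rt):
    X,e=tri(cen(a),cen(b)); print("pad",np.round(X,1),round(e,1),np.round(onz("scene",cen(a),18),1),np.round(onz("top",cen(b),18),1))
kn={}
for c,p in(("scene",(459,283)),("top",(196,234))):
    im=eyes.read_camera(c); g=im.max(2).astype(int); m=np.zeros((480,640),np.uint8); x,y=p; m[y-11:y+12,x-11:x+12]=(g[y-11:y+12,x-11:x+12]<60)
    n,l,st,ce=cv2.connectedComponentsWithStats(m); i=1+st[1:,4].argmax(); kn[c]=ce[i]; print(c,ce[i],st[i])
print("knob",tri(kn["scene"],kn["top"]))
im=eyes.read_camera("scene")[:,:,::-1]; a=cv2.resize(im[250:440,390:500],None,fx=3,fy=3,interpolation=cv2.INTER_CUBIC)
im=eyes.read_camera("top")[:,:,::-1]; b=cv2.resize(im[125:255,165:245],None,fx=4.38,fy=4.38,interpolation=cv2.INTER_CUBIC)
o=np.zeros((570,330+b.shape[1],3),np.uint8); o[:,:330]=a; o[:min(570,b.shape[0]),330:]=b[:570]; cv2.imwrite("pics/jig.png",o); print(o.shape)
E
python3 m1.py
```

```text
xs [449. -86.  22.] (array([448.4, -86.5,   0.7]), np.float64(0.02), ['scene', 'top'])
m [ 451. -250.   31.] (array([ 452.7, -246.9,    1.1]), np.float64(0.044), ['scene', 'top'])
l [447. 112.  41.] (array([448.8, 113.5,  -0.7]), np.float64(0.058), ['scene', 'top'])
4 5
pad [ 609.6 -191.1   17.7] 0.7 [ 609.8 -191.3   18. ] [ 609.4 -190.7   18. ]
pad [ 607.3 -110.9   17. ] 0.8 [ 607.8 -111.    18. ] [ 606.9 -110.4   18. ]
pad [605.3 -31.4  18.2] 0.0 [605.2 -31.4  18. ] [605.3 -31.4  18. ]
pad [603.5  47.8  16.8] 0.2 [604.   48.1  18. ] [603.2  47.6  18. ]
scene [458.80239521 282.32335329] [452 276  15  14 167]
top [196.05511811 233.31496063] [190 223  13  17 127]
knob (array([452.7160009 , 278.11164627,  91.799061  ]), np.float64(0.3759163419844764))
(570, 680, 3)
```

View pics/jig.png

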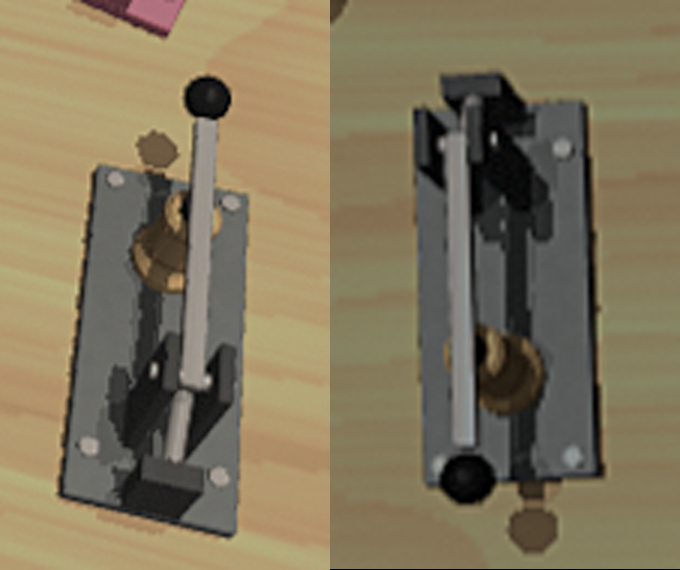

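The crop confirms the choice: grey jig, steel arm, black knob at scene (459,282) and top (196.3,234.2). Foot s is under the arm, about 10 mm to the robot's right of the arm's line as projected.

Run:
```python
from h import *
print("knob",tri((458.9,282.3),(196.3,234.1)),onz("scene",(458.9,282.3),88),onz("top",(196.3,234.1),88))
print("hinge",onz("scene",(455,377),88),onz("top",(194.2,157),88),tri((455,377),(194.2,157)))
for c in("scene","top"):eyes.read_camera(c)
print(fitfoot("s",516,272,12))
```

```text
knob (array([451.32970547, 278.40263098,  89.80901191]), np.float64(0.8724219994368815)) [449.96078398 279.19716795  88.        ] [451.62787168 278.47822566  88.        ]
hinge [616.0676984  289.26682904  88.        ] [617.9792437  286.07826151  88.        ] (array([617.2984284 , 287.18398568,  89.9875864 ]), np.float64(3.2805044710999467))
(array([515.6, 276.3,   4.7]), np.float64(0.805), ['scene', 'top'])
```

servo_tool --targets '[5, 5, 0, 0, 0, -8.2, 8.5, 5, 5, 0, 0, 0, -8.2, 8.5, 4, 5, 0, 0, 0, 0, 8.5, 3, 5, 0, 0, 0, 0, 8.5, 3, 5, 0, 0, 0, 0, 8.5]'

```text
time_s: 2.4
tool_pos: [323.7, -378.6, 231.4]
orientation: [1.0, 0.001, 0.0, 0.0]
force: [1.0, -0.7, -0.1]
grip_width: 85.0
finger_force: 0.0
```

servo_tool --targets '[2, 4.5, 0, 0, 0, 0, 7, 2, 4.5, 0, 0, 0, 0, 7, 2, 4.5, 0, 0, 0, 0, 7, 2, 4.5, 0, 0, 0, 0, 7, 1, 4.5, 0, 0, 0, 0, 7]'

```text
time_s: 2.9
tool_pos: [413.7, -153.4, 231.6]
orientation: [1.0, 0.001, 0.001, 0.0]
force: [1.0, 0.1, -0.4]
grip_width: 69.9
finger_force: 0.0
```

servo_tool --targets '[0, 4.8, 0, 0, 0, 0, 6.5, 0, 4.8, 0, 0, 0, 0, 6.5, 0, 4.8, 0, 0, 0, 0, 6.5, 0, 4.8, 0, 0, 0, 0, 6.5, 0, 4.8, 0, 0, 0, 0, 6.5]'

```text
time_s: 3.4
tool_pos: [412.6, 86.6, 231.7]
orientation: [1.0, 0.001, 0.001, -0.0]
force: [-0.3, 0.5, -0.1]
grip_width: 65.3
finger_force: 0.0
```

servo_tool --targets '[0, 0, 0, 0, 0, 0, 6, 0, 0, 0, 0, 0, 0, 6]'

```text
time_s: 3.6
tool_pos: [412.7, 85.9, 231.4]
orientation: [1.0, 0.003, 0.0, 0.0]
force: [-0.2, -0.5, 0.3]
grip_width: 59.9
finger_force: 0.0
```

servo_tool --targets '[1, 4.8, -1.5, 0, 0, 2.7, 5.5, 1, 4.8, -1.5, 0, 0, 0, 5.5, 1, 4.8, -1.5, 0, 0, 0, 5.5, 0.8, 4.9, -1.5, 0, 0, 0, 5.5, 0, 0, 0, 0, 0, 0, 5.5]'

```text
time_s: 4.1
tool_pos: [449.0, 274.5, 169.1]
orientation: [1.0, 0.025, -0.003, 0.001]
force: [-1.4, -0.8, -1.5]
grip_width: 55.3
finger_force: 0.0
```

Run:
```python
from h import *
im=eyes.read_camera("scene")[:,:,::-1]; b=eyes.read_camera("top")[:,:,::-1]
o=np.hstack([cv2.resize(im[180:400,360:540],None,fx=2.2,fy=2.2),cv2.resize(b[120:340,130:310],None,fx=2.2,fy=2.2)])
cv2.imwrite("pics/k1.png",o); s=monitor.sense(); print(s["tool_pos"],s["joints"])
```

```text
[449.91356713 271.33719144 171.78683575] [ 4.45526655e-01 -3.31351482e-02  1.76660157e+00 -6.45278792e-04
  1.41077704e+00  1.96753556e+00]
```

View pics/k1.png

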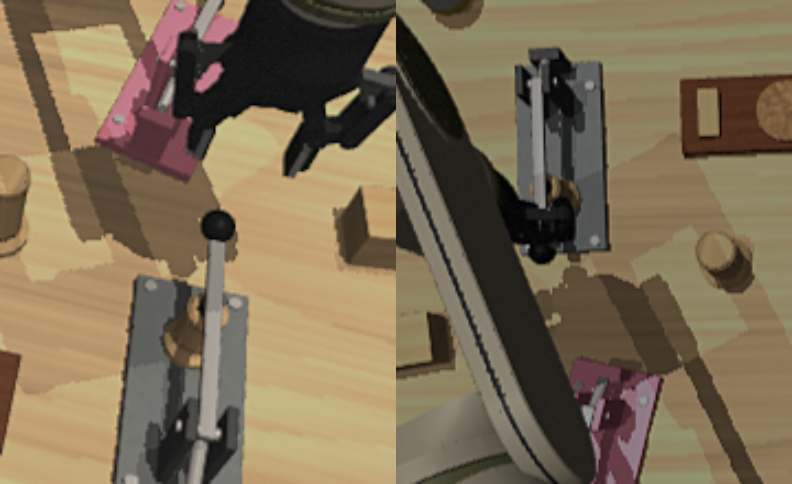

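The fingers straddle the grey knob's line. The pink jig is well below and behind the gripper. Descending next.

servo_tool --targets '[0.1, 0.8, -3.5, 0, 0, 0, 5.5, 0, 0, -3.5, 0, 0, 0, 5.5, 0, 0, -2, 0, 0, 0, 5.5, 0, 0, -1.2, 0, 0, 0, 5.5, 0, 0, 0, 0, 0, 0, 5.5]'

```text
time_s: 4.7
tool_pos: [450.7, 278.4, 70.2]
orientation: [1.0, 0.023, -0.001, 0.001]
force: [-1.3, -0.7, 0.4]
grip_width: 55.2
finger_force: 0.0
```

servo_tool --targets '[0, 0, 0, 0, 0, 0, 4, 0, 0, 0, 0, 0, 0, 3.2, 0, 0, 0, 0, 0, 0, 3]'

```text
time_s: 5.0
tool_pos: [452.0, 280.7, 72.6]
orientation: [1.0, 0.024, 0.001, -0.001]
force: [0.6, -0.1, -1.0]
grip_width: 29.9
finger_force: 0.0
```

servo_tool --targets '[-0.1, 0, -0.2, 0, 0, 0, 2.6, 0, 0, 0, 0, 0, 0, 2, 0, 0, 0, 0, 0, 0, 2, 0, 0, 0, 0, 0, 0, 2]'

```text
time_s: 5.4
tool_pos: [451.1, 280.1, 70.4]
orientation: [1.0, 0.024, 0.001, 0.0]
force: [0.8, -6.2, 8.0]
grip_width: 23.0
finger_force: 58.3
```

servo_tool --targets '[0.05, 0, 1.2, 0, 0, 0, 2, 0.15, 0, 1.3, 0, 0, 0, 2, 0, 0, 0, 0, 0, 0, 2]'

```text
time_s: 5.7
tool_pos: [452.7, 280.1, 95.2]
orientation: [1.0, 0.024, 0.001, 0.0]
force: [5.0, -2.7, -4.9]
grip_width: 22.9
finger_force: 59.1
```

Run:
```python
from h import *
im=eyes.read_camera("scene")[:,:,::-1]
cv2.imwrite("pics/k2.png",cv2.resize(im[180:400,360:540],None,fx=3,fy=3)[:600])
```

```text
(no output)
```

View pics/k2.png

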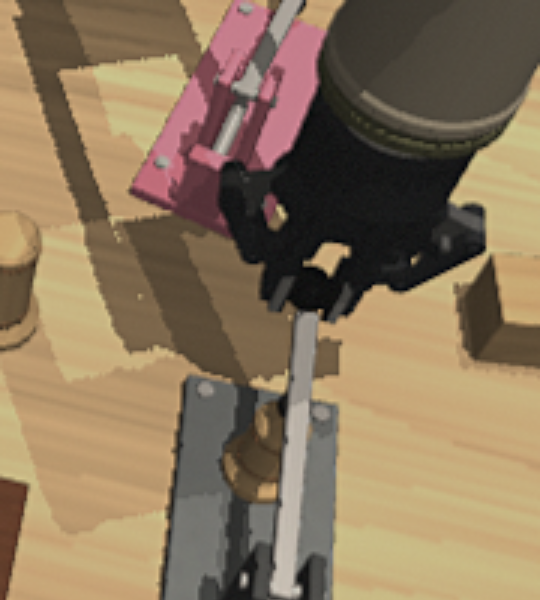

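The knob (crop 312,287) is in the fingers, the clamp arm is rising and the foot has stayed put. Continuing along the arc.

servo_tool --targets '[0.55, 0, 2.4, 0, 0, 0, 2, 0.9, 0.05, 2.3, 0, 0, 0, 2, 1.25, 0.05, 2.15, 0, 0, 0, 2, 1.55, 0.07, 1.95, 0, 0, 0, 2]'

```text
time_s: 6.15
tool_pos: [495.7, 281.9, 181.5]
orientation: [1.0, 0.025, 0.001, 0.0]
force: [25.7, 1.8, -23.4]
grip_width: 21.7
finger_force: 60.2
```

servo_tool --targets '[1.8, 0.1, 1.65, 0, 0, 0, 2, 2.05, 0.1, 1.4, 0, 0, 0, 2, 2.2, 0.1, 1.05, 0, 0, 0, 2, 0, 0, 0, 0, 0, 0, 2]'

```text
time_s: 6.55
tool_pos: [557.3, 285.4, 224.1]
orientation: [1.0, 0.024, 0.001, -0.001]
force: [1.6, -0.8, 0.5]
grip_width: 20.0
finger_force: 0.8
```

Run:
```python
from h import *
im=eyes.read_camera("scene")[:,:,::-1]
cv2.imwrite("pics/k3.png",cv2.resize(im[130:430,360:600],None,fx=2,fy=2)[:600])
```

```text
(no output)
```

View pics/k3.png

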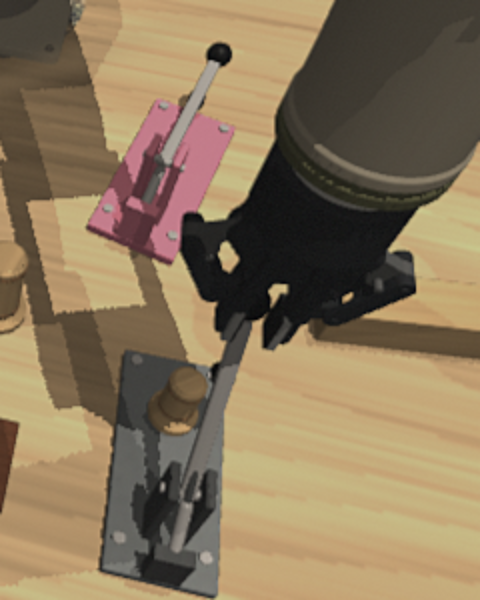

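Run:
```python
from h import *
im=eyes.read_camera("top")[:,:,::-1]
cv2.imwrite("pics/k4.png",cv2.resize(im[110:260,130:290],None,fx=4,fy=4))
f=lambda X:(np.round(2*(proj("scene",X)-[360,130])),np.round(4*(proj("top",X)-[130,110])))
print("tcp",f([557,285,224]),"gp",f([557,285,243]))
for t in(.6,.7,.8,.9,1,1.1,1.2,1.5): print(t,f([616-165*np.cos(t),286-8*np.cos(t),88+165*np.sin(t)]))
```

```text
tcp (array([246., 334.]), array([171., 228.])) gp (array([255., 319.]), array([157., 217.]))
0.6 (array([227., 273.]), array([209., 410.]))
0.7 (array([232., 274.]), array([199., 384.]))
0.8 (array([237., 278.]), array([190., 356.]))
0.9 (array([241., 284.]), array([182., 324.]))
1 (array([245., 293.]), array([174., 291.]))
1.1 (array([249., 304.]), array([168., 255.]))
1.2 (array([252., 318.]), array([162., 219.]))
1.5 (array([256., 377.]), array([151., 108.]))
```

View pics/k4.png

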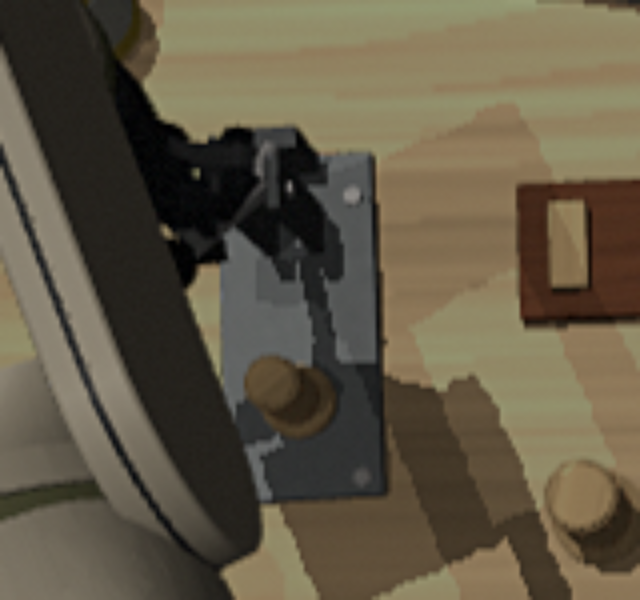

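The knob, at top-crop (183,270), is past the over-centre point at about 1.05 rad. It is leaning on the back edge of the closed fingers, and the foot hasn't moved. Opening the fingers will let it swing through.

servo_tool --targets '[0, 0, 0, 0, 0, 0, 6.5, 0, 0, 0, 0, 0, 0, 6.5, 0, 0, 0, 0, 0, 0, 6.5, 0, 0, 0, 0, 0, 0, 6.5, 0, 0, 0, 0, 0, 0, 6.5]'

```text
time_s: 7.15
tool_pos: [554.6, 285.1, 222.9]
orientation: [1.0, 0.025, -0.0, -0.0]
force: [0.6, 0.4, 1.0]
grip_width: 64.8
finger_force: 0.0
```

Run:
```python
from h import *
a=eyes.read_camera("scene")[:,:,::-1];b=eyes.read_camera("top")[:,:,::-1]
cv2.imwrite("pics/k5.png",np.hstack([cv2.resize(a[180:460,340:540],None,fx=2,fy=2),cv2.resize(b[60:340,130:330],None,fx=2,fy=2)]))
```

```text
(no output)
```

View pics/k5.png

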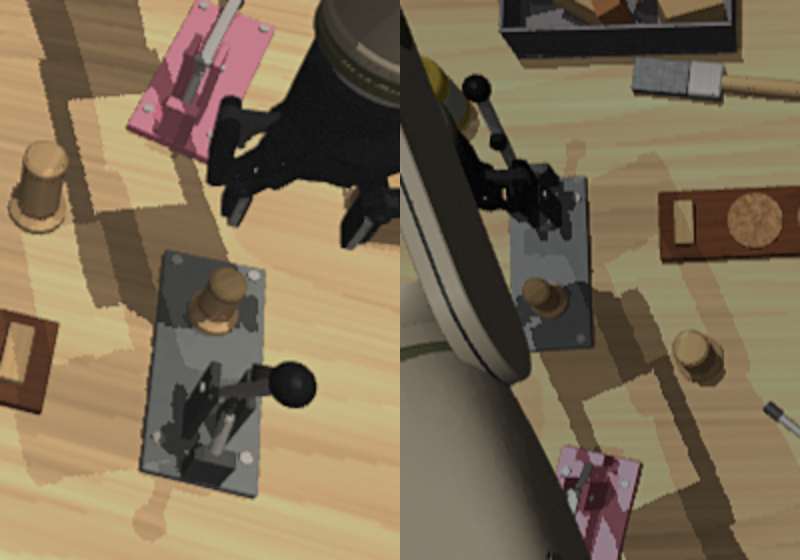

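The arm is open, with the knob up and over at scene crop (293,385) and top crop (477,88). Foot s is still upright on the jig. I'm turning the tool so it closes across the row, and measuring foot s.

servo_tool --targets '[-2, 0, 0, 0, 0, 8.5, 7, -2, 0, 0, 0, 0, 8.5, 7.5, 0, 0, 0, 0, 0, 8.5, 7.5, 0, 0, 0, 0, 0, 8.5, 7.5, 0, 0, 0, 0, 0, 8.5, 7.5]'

```text
time_s: 7.75
tool_pos: [514.7, 285.1, 223.1]
orientation: [0.922, 0.388, 0.0, -0.0]
force: [0.0, -0.3, 0.1]
grip_width: 74.8
finger_force: 0.0
```

servo_tool --targets '[0, 0, 0, 0, 0, 8.5, 7.5, 0, 0, 0, 0, 0, 8.5, 7.5, 0, 0, 0, 0, 0, 8.5, 7.5, 0, 0, 0, 0, 0, 8.5, 7.5, 0, 0, 0, 0, 0, 8.5, 7.5]'

```text
time_s: 8.25
tool_pos: [514.8, 285.1, 223.0]
orientation: [0.718, 0.696, 0.0, -0.0]
force: [-0.6, 0.2, -0.0]
grip_width: 75.2
finger_force: 0.0
```

servo_tool --targets '[0, 0, 0, 0, 0, 3.5, 7.5, 0, 0, 0, 0, 0, 0, 7.5]'

```text
time_s: 8.45
tool_pos: [514.8, 285.1, 223.0]
orientation: [0.699, 0.715, 0.0, -0.0]
force: [-0.3, 0.4, -0.2]
grip_width: 74.5
finger_force: 0.0
```

Run:
```python
from h import *
for c in("scene","top"):eyes.read_camera(c)
print(fitfoot("s",516,279,12),fitfoot("s",516,279,12,("scene",),False))
print(R.from_quat(monitor.sense()["orientation"]).as_matrix()[:,1],monitor.sense()["tool_pos"],monitor.sense()["joints"])
```

```text
(array([515.6, 281.6,  12.6]), np.float64(0.014), ['scene', 'top']) (array([515.4, 281.3]), np.float64(0.009), ['scene'])
[9.99772036e-01 2.13512303e-02 4.32544306e-05] [514.85413656 285.03260672 222.97176907] [ 4.18508213e-01  1.03188742e-01  1.53269753e+00 -6.61546510e-06
  1.50566225e+00  3.97155791e-01]
```

servo_tool --targets '[0.1, -0.35, -4.5, 0, 0, 0, 7.5, 0, 0, -4.5, 0, 0, 0, 7.5, 0, 0, -4.5, 0, 0, 0, 7.5, 0, 0, -3, 0, 0, 0, 7.5, 0, 0, -1.8, 0, 0, 0, 7.5]'

```text
time_s: 9.2
tool_pos: [513.6, 280.6, 36.2]
orientation: [0.699, 0.715, -0.002, -0.001]
force: [0.6, 0.2, 0.3]
grip_width: 74.9
finger_force: 0.0
```

servo_tool --targets '[0, 0, 0, 0, 0, 0, 5, 0, 0, 0, 0, 0, 0, 3.5, 0, 0, 0, 0, 0, 0, 2.5, 0, 0, 0, 0, 0, 0, 2.4, 0, 0, 0, 0, 0, 0, 2.4]'

```text
time_s: 9.7
tool_pos: [517.4, 282.3, 42.2]
orientation: [0.699, 0.715, 0.002, 0.001]
force: [-0.0, -0.6, 6.6]
grip_width: 28.6
finger_force: 59.8
```

servo_tool --targets '[0, 0, 1, 0, 0, 0, 2.4, 0, 0, 3, 0, 0, 0, 2.4, 0, 0, 4, 0, 0, 0, 2.4, 0, 0, 4, 0, 0, 0, 2.4, 0, 0, 0, 0, 0, 0, 2.4]'

```text
time_s: 10.2
tool_pos: [519.7, 283.3, 168.6]
orientation: [0.699, 0.715, 0.006, 0.002]
force: [0.1, 0.5, -0.3]
grip_width: 28.6
finger_force: 59.3
```

servo_tool --targets '[0, -4, 0, 0, 0, 0, 2.4, 1, -4.5, 0, 0, 0, 0, 2.4, 2, -4.5, 0, 0, 0, 0, 2.4, 2, -4.5, 0, 0, 0, 0, 2.4, 2, -4.5, 0, 0, 0, 0, 2.4]'

```text
time_s: 10.7
tool_pos: [586.1, 59.8, 160.3]
orientation: [0.699, 0.715, 0.0, 0.0]
force: [1.3, -0.1, -0.6]
grip_width: 28.4
finger_force: 59.4
```

servo_tool --targets '[1.5, -4, 0, 0, 0, 0, 2.4, 0.3, -3, 0, 0, 0, 0, 2.4, 0, -2, 0, 0, 0, 0, 2.4, 0, 0, 0, 0, 0, 0, 2.4, 0, 0, 0, 0, 0, 0, 2.4]'

```text
time_s: 11.2
tool_pos: [603.6, -28.5, 159.9]
orientation: [0.699, 0.715, 0.0, -0.0]
force: [-0.6, 0.9, -1.0]
grip_width: 28.5
finger_force: 59.4
```

```bash
cat > chk.py <<'E'
from h import *
import sys
def chk(k,off):
    for c in("scene","top"):eyes.read_camera(c)
    s=monitor.sense(); t=s["tool_pos"]
    print(t,R.from_quat(s["orientation"]).as_matrix()[:,2],s["grip_width"],s["force"])
    print(fitfoot(k,t[0],t[1],t[2]-off),fitfoot(k,t[0],t[1],t[2]-off,("scene",)))
chk(sys.argv[1],float(sys.argv[2]))
E
python3 chk.py s 28
```

```text
[603.66069034 -27.42338171 159.95720375] [-1.74761435e-04  4.06694920e-04 -9.99999902e-01] 28.508741740434125 [-0.97691582  0.27764218 -0.40481119]
(array([597.9, -18.8,  67.7]), np.float64(9.948), ['scene', 'top']) (array([ 426. , -118.5, -235.8]), np.float64(0.281), ['scene'])
```

servo_tool --targets '[0.18, -0.38, -4, 0, 0, 0, 2.4, 0, 0, -3.5, 0, 0, 0, 2.4, 0, 0, -2, 0, 0, 0, 2.4, 0, 0, -1, 0, 0, 0, 2.4, 0, 0, 0, 0, 0, 0, 2.4]'

```text
time_s: 11.95
tool_pos: [604.5, -31.5, 53.4]
orientation: [0.699, 0.715, -0.001, -0.001]
force: [-0.5, -0.5, -0.5]
grip_width: 28.6
finger_force: 59.4
```

servo_tool --targets '[0, 0, -0.4, 0, 0, 0, 2.4, 0, 0, -0.3, 0, 0, 0, 2.4, 0, 0, 0, 0, 0, 0, 2.4]'

```text
time_s: 12.25
tool_pos: [606.3, -32.3, 48.8]
orientation: [0.699, 0.715, 0.0, 0.001]
force: [0.2, -0.8, -1.2]
grip_width: 28.7
finger_force: 59.4
```

servo_tool --targets '[0, 0, -0.15, 0, 0, 0, 2.4, 0, 0, 0, 0, 0, 0, 2.4, 0, 0, 0, 0, 0, 0, 2.4]'

```text
time_s: 12.55
tool_pos: [606.4, -32.4, 48.2]
orientation: [0.699, 0.715, 0.0, 0.001]
force: [-4.5, 0.5, 7.7]
grip_width: 28.7
finger_force: 60.2
```

servo_tool --targets '[0, 0, -0.1, 0, 0, 0, 2.4, 0, 0, 0, 0, 0, 0, 2.4]'

```text
time_s: 12.75
tool_pos: [606.5, -32.4, 48.2]
orientation: [0.699, 0.715, 0.0, 0.001]
force: [-7.4, 1.2, 15.3]
grip_width: 28.6
finger_force: 61.0
```

servo_tool --targets '[0, 0, 0.1, 0, 0, 0, 3.5, 0, 0, 0, 0, 0, 0, 5, 0, 0, 0, 0, 0, 0, 6.5, 0, 0, 0, 0, 0, 0, 7.5, 0, 0, 0, 0, 0, 0, 8]'

```text
time_s: 13.25
tool_pos: [605.5, -32.2, 46.3]
orientation: [0.699, 0.715, -0.0, -0.0]
force: [-0.4, -0.3, -0.2]
grip_width: 80.0
finger_force: 0.0
```

servo_tool --targets '[0, 0, 2, 0, 0, 0, 8, 0, 0, 4, 0, 0, 0, 8, 0, 0, 4.5, 0, 0, 0, 8, 0, 0, 4, 0, 0, 0, 8, -3, 3, 0, 0, 0, 0, 8]'

```text
time_s: 13.75
tool_pos: [581.6, -5.0, 199.9]
orientation: [0.7, 0.714, 0.004, 0.006]
force: [-0.3, 0.5, 1.1]
grip_width: 80.4
finger_force: 0.0
```

servo_tool --targets '[-3.5, 3, 0, 0, 0, 0, 8, -3.5, 3, 0, 0, 0, 0, 8, -3.5, 3, 0, 0, 0, 0, 8, -2.2, 2.6, 0, 0, 0, 0, 8, 0, 0, 0, 0, 0, 0, 8]'

```text
time_s: 14.25
tool_pos: [446.3, 116.3, 191.4]
orientation: [0.698, 0.716, 0.0, -0.001]
force: [0.4, 0.2, -0.6]
grip_width: 79.7
finger_force: 0.0
```

Run:
```python
from h import *
for c in("scene","top"):eyes.read_camera(c)
print(monitor.sense()["tool_pos"])
print("s",fitfoot("s",605,-31,18)); print("l",fitfoot("l",449,113,0)); print("m",fitfoot("m",452,-247,0))
```

```text
[448.53063101 114.21740439 191.69952577]
s (array([606. , -32.4,  19.2]), np.float64(0.017), ['scene', 'top'])
l (array([4.491e+02, 1.129e+02, 3.000e-01]), np.float64(0.007), ['scene'])
m (array([ 452.2, -247.4,    0.9]), np.float64(0.042), ['scene', 'top'])
```

servo_tool --targets '[0.05, -0.1, -4.5, 0, 0, 0, 8, 0, 0, -4, 0, 0, 0, 8, 0, 0, -4, 0, 0, 0, 8, 0, 0, -2.2, 0, 0, 0, 8, 0, 0, 0, 0, 0, 0, 8]'

```text
time_s: 15.15
tool_pos: [445.9, 111.8, 40.5]
orientation: [0.699, 0.715, -0.003, -0.002]
force: [-0.3, -0.1, -0.8]
grip_width: 79.7
finger_force: 0.0
```

servo_tool --targets '[0, 0, 0, 0, 0, 0, 6, 0, 0, 0, 0, 0, 0, 4.5, 0, 0, 0, 0, 0, 0, 3.4, 0, 0, 0, 0, 0, 0, 3.3, 0, 0, 0, 0, 0, 0, 3.3]'

```text
time_s: 15.65
tool_pos: [450.9, 112.9, 46.6]
orientation: [0.699, 0.715, 0.001, 0.001]
force: [-1.5, 0.1, 6.3]
grip_width: 37.6
finger_force: 59.2
```

servo_tool --targets '[0, 0, 1, 0, 0, 0, 3.3, 0, 0, 4, 0, 0, 0, 3.3, 0, 0, 4.5, 0, 0, 0, 3.3, 0, 0, 4.5, 0, 0, 0, 3.3, 0, -3, 0, 0, 0, 0, 3.3]'

```text
time_s: 16.15
tool_pos: [453.3, 85.0, 193.2]
orientation: [0.698, 0.716, 0.005, 0.004]
force: [2.3, -0.8, -1.5]
grip_width: 37.8
finger_force: 60.4
```

servo_tool --targets '[2.5, -4.2, 0, 0, 0, 0, 3.3, 2.5, -4.2, 0, 0, 0, 0, 3.3, 2.5, -4.2, 0, 0, 0, 0, 3.3, 2.5, -4.2, 0, 0, 0, 0, 3.3, 2.5, -4.2, 0, 0, 0, 0, 3.3]'

```text
time_s: 16.65
tool_pos: [574.9, -129.1, 185.5]
orientation: [0.699, 0.715, 0.0, 0.0]
force: [0.4, 0.1, -0.6]
grip_width: 37.6
finger_force: 60.6
```

servo_tool --targets '[2, -3.5, 0, 0, 0, 0, 3.3, 1, -2, 0, 0, 0, 0, 3.3, 0, -0.5, 0, 0, 0, 0, 3.3, 0, 0, 0, 0, 0, 0, 3.3, 0, 0, 0, 0, 0, 0, 3.3]'

```text
time_s: 17.15
tool_pos: [603.8, -186.3, 184.7]
orientation: [0.699, 0.715, 0.0, -0.0]
force: [-0.4, 1.0, -1.2]
grip_width: 37.8
finger_force: 60.6
```

servo_tool --targets '[0, 0, 0, 0, 0, 0, 3.3]'

```text
time_s: 17.25
tool_pos: [603.9, -186.0, 184.8]
orientation: [0.699, 0.716, 0.0, -0.0]
force: [-0.2, 1.1, -1.8]
grip_width: 37.7
finger_force: 60.6
```

servo_tool --targets '[0.5, -0.45, -4, 0, 0, 0, 3.3, 0, 0, -4, 0, 0, 0, 3.3, 0, 0, -2.4, 0, 0, 0, 3.3, 0, 0, -1, 0, 0, 0, 3.3, 0, 0, 0, 0, 0, 0, 3.3]'

```text
time_s: 17.75
tool_pos: [608.0, -190.5, 69.1]
orientation: [0.699, 0.715, -0.001, -0.001]
force: [0.0, 0.3, -2.4]
grip_width: 37.4
finger_force: 60.6
```

servo_tool --targets '[0, 0, -0.3, 0, 0, 0, 3.3, 0, 0, -0.2, 0, 0, 0, 3.3, 0, 0, 0, 0, 0, 0, 3.3, 0, 0, 0, 0, 0, 0, 3.3]'

```text
time_s: 18.15
tool_pos: [609.7, -192.0, 66.5]
orientation: [0.699, 0.715, 0.0, 0.001]
force: [-0.8, -1.0, -1.0]
grip_width: 37.8
finger_force: 60.6
```

servo_tool --targets '[0, 0, -0.2, 0, 0, 0, 3.3, 0, 0, 0, 0, 0, 0, 3.3, 0, 0, 0, 0, 0, 0, 3.3]'

```text
time_s: 18.45
tool_pos: [609.8, -192.1, 64.7]
orientation: [0.699, 0.715, 0.0, 0.001]
force: [-1.9, 1.5, 4.9]
grip_width: 38.1
finger_force: 61.1
```

servo_tool --targets '[0, 0, -0.1, 0, 0, 0, 3.3, 0, 0, 0, 0, 0, 0, 3.3]'

```text
time_s: 18.65
tool_pos: [609.9, -192.2, 64.7]
orientation: [0.699, 0.715, 0.0, 0.001]
force: [-5.9, 1.4, 12.6]
grip_width: 37.7
finger_force: 61.8
```

servo_tool --targets '[0, 0, 0.1, 0, 0, 0, 4.5, 0, 0, 0, 0, 0, 0, 6, 0, 0, 0, 0, 0, 0, 7, 0, 0, 0, 0, 0, 0, 8, 0, 0, 0, 0, 0, 0, 8]'

```text
time_s: 19.15
tool_pos: [609.0, -191.7, 63.2]
orientation: [0.699, 0.715, -0.0, -0.0]
force: [0.7, -0.2, -0.3]
grip_width: 80.0
finger_force: 0.0
```

servo_tool --targets '[0, 0, 2, 0, 0, 0, 8, 0, 0, 4, 0, 0, 0, 8, 0, 0, 4.5, 0, 0, 0, 8, 0, 0, 3, 0, 0, 0, 8, -3, -1, 0, 0, 0, 0, 8]'

```text
time_s: 19.65
tool_pos: [583.9, -202.1, 205.4]
orientation: [0.698, 0.716, 0.002, 0.005]
force: [0.0, -0.4, 0.1]
grip_width: 79.9
finger_force: 0.0
```

servo_tool --targets '[-4, -1.2, 0, 0, 0, 0, 8, -4, -1.3, 0, 0, 0, 0, 8, -3, -1, 0, 0, 0, 0, 8, -1.7, -1, 0, 0, 0, 0, 8, 0, 0, 0, 0, 0, 0, 8]'

```text
time_s: 20.15
tool_pos: [450.4, -247.8, 198.6]
orientation: [0.7, 0.714, -0.0, 0.0]
force: [0.4, -0.3, -0.2]
grip_width: 79.9
finger_force: 0.0
```

Run:
```python
from h import *
for c in("scene","top"):eyes.read_camera(c)
print(monitor.sense()["tool_pos"])
print("l",fitfoot("l",609,-191,18)); print("m",fitfoot("m",452,-247,0))
```

```text
[ 452.28225783 -246.86632833  198.67312411]
l (array([ 608.3, -191.1,   18.9]), np.float64(0.02), ['scene', 'top'])
m (array([ 453.5, -247.8,    2.4]), np.float64(0.014), ['scene'])
```

servo_tool --targets '[0.05, -0.05, -4.5, 0, 0, 0, 8, 0, 0, -4.5, 0, 0, 0, 8, 0, 0, -4, 0, 0, 0, 8, 0, 0, -3, 0, 0, 0, 8, 0, 0, 0, 0, 0, 0, 8]'

```text
time_s: 20.95
tool_pos: [449.4, -244.3, 33.3]
orientation: [0.699, 0.715, -0.001, -0.005]
force: [-0.7, 1.1, -0.3]
grip_width: 79.5
finger_force: 0.0
```

servo_tool --targets '[0, 0, 0, 0, 0, 0, 6, 0, 0, 0, 0, 0, 0, 4, 0, 0, 0, 0, 0, 0, 3, 0, 0, 0, 0, 0, 0, 2.9, 0, 0, 0, 0, 0, 0, 2.9]'

```text
time_s: 21.45
tool_pos: [454.3, -248.3, 40.9]
orientation: [0.699, 0.715, 0.0, 0.002]
force: [-0.5, 0.6, 7.5]
grip_width: 32.9
finger_force: 58.8
```

servo_tool --targets '[0, 0, 1, 0, 0, 0, 2.9, 0, 0, 4, 0, 0, 0, 2.9, 0, 0, 4.5, 0, 0, 0, 2.9, 0, 0, 4.5, 0, 0, 0, 2.9, 0, 3, 1, 0, 0, 0, 2.9]'

```text
time_s: 21.95
tool_pos: [455.4, -220.9, 196.6]
orientation: [0.7, 0.714, 0.001, 0.006]
force: [1.1, 0.1, -0.2]
grip_width: 33.2
finger_force: 59.8
```

servo_tool --targets '[2, 2.5, 0, 0, 0, 0, 2.9, 3, 2.5, 0, 0, 0, 0, 2.9, 3, 2, 0, 0, 0, 0, 2.9, 3, 1.5, 0, 0, 0, 0, 2.9, 2.5, 1, 0, 0, 0, 0, 2.9]'

```text
time_s: 22.45
tool_pos: [589.2, -120.8, 189.9]
orientation: [0.699, 0.716, 0.0, 0.001]
force: [-0.2, -0.2, -2.2]
grip_width: 32.7
finger_force: 59.9
```

servo_tool --targets '[1.2, 0.7, 0, 0, 0, 0, 2.9, 0.5, 0.4, 0, 0, 0, 0, 2.9, 0, 0, 0, 0, 0, 0, 2.9, 0, 0, 0, 0, 0, 0, 2.9, 0, 0, 0, 0, 0, 0, 2.9]'

```text
time_s: 22.95
tool_pos: [604.0, -111.8, 188.8]
orientation: [0.699, 0.715, -0.0, 0.0]
force: [0.0, -0.4, -0.5]
grip_width: 33.0
finger_force: 59.9
```

servo_tool --targets '[0.3, 0.1, -4, 0, 0, 0, 2.9, 0, 0, -4, 0, 0, 0, 2.9, 0, 0, -3, 0, 0, 0, 2.9, 0, 0, -1.6, 0, 0, 0, 2.9, 0, 0, 0, 0, 0, 0, 2.9]'

```text
time_s: 23.45
tool_pos: [605.6, -110.4, 60.7]
orientation: [0.699, 0.715, -0.001, -0.002]
force: [0.3, -0.2, -0.8]
grip_width: 33.0
finger_force: 60.3
```

servo_tool --targets '[0, 0, -0.4, 0, 0, 0, 2.9, 0, 0, 0, 0, 0, 0, 2.9, 0, 0, 0, 0, 0, 0, 2.9]'

```text
time_s: 23.75
tool_pos: [608.3, -110.5, 59.4]
orientation: [0.699, 0.715, 0.0, 0.001]
force: [0.2, 0.7, -1.9]
grip_width: 32.9
finger_force: 60.3
```

servo_tool --targets '[0, 0, -0.15, 0, 0, 0, 2.9, 0, 0, 0, 0, 0, 0, 2.9, 0, 0, 0, 0, 0, 0, 2.9]'

```text
time_s: 24.05
tool_pos: [608.4, -110.4, 58.1]
orientation: [0.699, 0.715, 0.0, 0.001]
force: [-1.5, 0.6, 6.6]
grip_width: 33.0
finger_force: 61.0
```

Contact. Release m, then go for xs at (448.4, -86.5).

servo_tool --targets '[0, 0, 0, 0, 0, 0, 4, 0, 0, 0, 0, 0, 0, 6, 0, 0, 0, 0, 0, 0, 7, 0, 0, 0, 0, 0, 0, 7.5, 0, 0, 0, 0, 0, 0, 7.5]'

```text
time_s: 24.55
tool_pos: [607.5, -110.2, 56.7]
orientation: [0.699, 0.715, -0.0, -0.0]
force: [0.8, 0.4, -0.7]
grip_width: 75.4
finger_force: 0.0
```

servo_tool --targets '[0, 0, 2, 0, 0, 0, 7.5, 0, 0, 4, 0, 0, 0, 7.5, 0, 0, 4.5, 0, 0, 0, 7.5, 0, 0, 2, 0, 0, 0, 7.5, -3, 0.5, 0, 0, 0, 0, 7.5]'

```text
time_s: 25.05
tool_pos: [581.8, -106.4, 187.3]
orientation: [0.699, 0.715, 0.002, 0.004]
force: [-0.5, 0.3, 1.0]
grip_width: 75.3
finger_force: 0.0
```

servo_tool --targets '[-4, 0.5, 0, 0, 0, 0, 7.5, -4, 0.5, 0, 0, 0, 0, 7.5, -3, 0.5, 0, 0, 0, 0, 7.5, -1.8, 0.3, 0, 0, 0, 0, 7.5, 0, 0, 0, 0, 0, 0, 7.5]'

```text
time_s: 25.55
tool_pos: [448.1, -86.9, 182.0]
orientation: [0.699, 0.715, -0.0, 0.0]
force: [0.8, -0.9, 0.9]
grip_width: 75.1
finger_force: 0.0
```

Run:
```python
from h import *
for c in("scene","top"):eyes.read_camera(c)
print(monitor.sense()["tool_pos"])
print("m",fitfoot("m",607,-111,18)); print("xs",fitfoot("xs",448,-86,0))
```

```text
[450.10503567 -87.38702207 182.39190338]
m (array([ 608. , -110. ,   18.3]), np.float64(0.011), ['scene'])
xs (array([448. , -86.3,   0.6]), np.float64(0.073), ['scene'])
```

servo_tool --targets '[-0.2, 0.1, -4.5, 0, 0, 0, 7.5, 0, 0, -4.5, 0, 0, 0, 7.5, 0, 0, -4, 0, 0, 0, 7.5, 0, 0, -2.2, 0, 0, 0, 7.5, 0, 0, -0.9, 0, 0, 0, 7.5]'

```text
time_s: 26.35
tool_pos: [445.6, -85.6, 17.8]
orientation: [0.699, 0.715, -0.001, -0.002]
force: [-0.5, -0.2, 0.1]
grip_width: 74.9
finger_force: 0.0
```

servo_tool --targets '[0, 0, 0, 0, 0, 0, 5, 0, 0, 0, 0, 0, 0, 3.5, 0, 0, 0, 0, 0, 0, 2.3, 0, 0, 0, 0, 0, 0, 2.1, 0, 0, 0, 0, 0, 0, 2.1]'

```text
time_s: 26.85
tool_pos: [449.5, -86.8, 23.0]
orientation: [0.699, 0.715, 0.001, 0.002]
force: [0.8, 0.4, 7.3]
grip_width: 24.0
finger_force: 59.5
```

servo_tool --targets '[0, 0, 1, 0, 0, 0, 2.1, 0, 0, 4, 0, 0, 0, 2.1, 0, 0, 4.5, 0, 0, 0, 2.1, 0, 0, 3.5, 0, 0, 0, 2.1, 0, 3, 0, 0, 0, 0, 2.1]'

```text
time_s: 27.35
tool_pos: [451.6, -58.9, 158.4]
orientation: [0.7, 0.714, 0.002, 0.005]
force: [0.6, -0.1, -0.4]
grip_width: 24.0
finger_force: 59.0
```

servo_tool --targets '[2, 2.5, 0, 0, 0, 0, 2.1, 3, 2.5, 0, 0, 0, 0, 2.1, 3, 2, 0, 0, 0, 0, 2.1, 3, 1.5, 0, 0, 0, 0, 2.1, 2.5, 1, 0, 0, 0, 0, 2.1]'

```text
time_s: 27.85
tool_pos: [583.9, 40.2, 151.9]
orientation: [0.699, 0.716, 0.0, 0.0]
force: [-0.8, -1.0, -0.4]
grip_width: 24.5
finger_force: 59.0
```

servo_tool --targets '[1.2, 0.5, 0, 0, 0, 0, 2.1, 0.5, 0.4, 0, 0, 0, 0, 2.1, 0, 0, 0, 0, 0, 0, 2.1, 0, 0, 0, 0, 0, 0, 2.1, 0, 0, 0, 0, 0, 0, 2.1]'

```text
time_s: 28.35
tool_pos: [599.0, 47.4, 151.2]
orientation: [0.699, 0.715, -0.0, -0.0]
force: [0.5, -0.6, -0.0]
grip_width: 23.6
finger_force: 59.1
```

servo_tool --targets '[0.35, 0.05, -4, 0, 0, 0, 2.1, 0, 0, -3.5, 0, 0, 0, 2.1, 0, 0, -2.3, 0, 0, 0, 2.1, 0, 0, -0.9, 0, 0, 0, 2.1, 0, 0, 0, 0, 0, 0, 2.1]'

```text
time_s: 28.85
tool_pos: [602.1, 48.0, 43.4]
orientation: [0.699, 0.715, -0.001, -0.001]
force: [0.7, 1.0, 0.1]
grip_width: 24.1
finger_force: 59.2
```

servo_tool --targets '[0, 0, -0.2, 0, 0, 0, 2.1, 0, 0, 0, 0, 0, 0, 2.1, 0, 0, 0, 0, 0, 0, 2.1]'

```text
time_s: 29.15
tool_pos: [603.7, 48.2, 42.9]
orientation: [0.699, 0.715, 0.0, 0.001]
force: [-1.0, 0.0, 0.3]
grip_width: 24.1
finger_force: 59.2
```

servo_tool --targets '[0, 0, -0.15, 0, 0, 0, 2.1, 0, 0, 0, 0, 0, 0, 2.1, 0, 0, 0, 0, 0, 0, 2.1]'

```text
time_s: 29.45
tool_pos: [603.6, 48.3, 41.0]
orientation: [0.699, 0.715, 0.0, 0.0]
force: [-0.6, 1.3, 3.8]
grip_width: 23.8
finger_force: 59.5
```

servo_tool --targets '[0, 0, 0, 0, 0, 0, 3.5, 0, 0, 0, 0, 0, 0, 5, 0, 0, 0, 0, 0, 0, 6.5, 0, 0, 0, 0, 0, 0, 7.5, 0, 0, 0, 0, 0, 0, 7.5]'

```text
time_s: 29.95
tool_pos: [603.0, 48.3, 40.3]
orientation: [0.699, 0.715, -0.0, -0.0]
force: [-0.6, 0.1, 0.1]
grip_width: 74.8
finger_force: 0.0
```

servo_tool --targets '[0, 0, 2, 0, 0, 0, 7.5, 0, 0, 4, 0, 0, 0, 7.5, 0, 0, 4.5, 0, 0, 0, 7.5, 0, 0, 4.5, 0, 0, 0, 7.5, -4, 0, 0, 0, 0, 0, 7.5]'

```text
time_s: 30.45
tool_pos: [570.6, 48.0, 200.3]
orientation: [0.699, 0.715, 0.006, 0.006]
force: [-0.3, -0.8, 1.0]
grip_width: 74.9
finger_force: 0.0
```

servo_tool --targets '[-4, 0, 0, 0, 0, 0, 7.5, -4, 0, 0, 0, 0, 0, 7.5, -4, 0, 0, 0, 0, 0, 7.5, 0, 0, 0, 0, 0, 0, 7.5, 0, 0, 0, 0, 0, 0, 7.5]'

```text
time_s: 30.95
tool_pos: [442.9, 48.3, 190.9]
orientation: [0.699, 0.715, 0.001, 0.001]
force: [0.4, -0.9, -0.7]
grip_width: 74.8
finger_force: 0.0
```

Run:
```python
from h import *
for c in("scene","top"):im=eyes.read_camera(c); cv2.imwrite(f"pics/{c}9.png",im[:,:,::-1])
for k,x,y in(("l",609,-191),("m",608,-110),("s",606,-32),("xs",603,48)): print(k,fitfoot(k,x,y,18))
```

```text
l (array([ 607.1, -192.8,   16.4]), np.float64(0.005), ['scene'])
m (array([ 608.3, -110.1,   18. ]), np.float64(0.025), ['scene', 'top'])
s (array([605.9, -35. ,  17.1]), np.float64(0.431), ['scene', 'top'])
xs (array([590. ,  44.1, -12.5]), np.float64(0.005), ['scene'])
```

View pics/scene9.png

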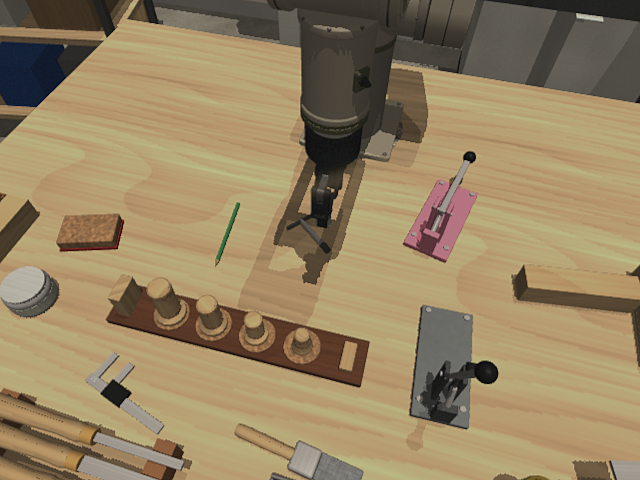

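The picture shows all four feet upright, in order from the post: l (163,302), m (209,316), s (255,330), xs (301,344). Each is centred on its pad, and the clamp is open with its knob at (486,372). The xs fit used one camera with height left free, so its low z is an artefact; at the pad's height it falls at about (603,48), which is pad 4. Handing in.

```bash
python3 -c "
from bench import manip
print(manip.finish_job())"
```

```text
the job is handed in; nothing more can be done
None
```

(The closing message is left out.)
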